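# Rack the yellow-topped weld coupon

### The job

Take the welded steel test coupon with the yellow-painted top edge out of the bench stand and put it upright into the empty slot of the blue cooling rack, the slot with the green tags. Lower it all the way down (do not drop it in), not sticking out past the rack's ends, and let go; leave the two coupons already in the rack standing in their slots.

Things in the scene. Friction and masses are not known exactly. Their poses are not given: they have to be found in the camera images.
- coupon: Upright steel plate with weld bead, 50 mm wide (x) by 8 thick (y) by 100 tall (z), 0.3 kg, top 16 mm yellow; origin: centre of its bottom edge. Stands in one of 3 parallel slots (60 mm apart in y, walls 28 mm high) of a low dark stand, beside a red-topped and a bare coupon. Best held from above across its 50 mm width, 20 to 30 mm below the top: that leaves the broad faces clear for the rack.
- open_slot: Empty slot of the fixed blue rack: green floor strip, low green tags at both ends. Origin: centre of slot floor, 8 mm above the table; x along the slot (coupon's width goes along x, either way round), y across, z up. Slot 80 mm long, open ends, 12 wide up to 30 high, flared to 33 at 45 high. 3 slots 38 mm apart in y; any may be empty. End plates 38 mm beyond the outer slots, 52 high.
- rack_coupon_1: Coupon standing loose in another slot of the rack: same 50 x 8 x 100 mm plate with a weld bead, bare steel top; origin: centre of its bottom edge, x along its width, z up. Stays where it is; 30 mm free between its face and that of a coupon in the next slot.
- rack_coupon_2: The other coupon standing loose in another slot of the rack: same 50 x 8 x 100 mm plate with a weld bead, bare steel top; origin: centre of its bottom edge, x along its width, z up. Stays where it is; 30 mm free between its face and that of a coupon in the next slot.
Not all that is in view belongs to the job. What is shaped like the coupon but orange is not meant.

How it is judged:
By the outcome, as a careful person would: the job done as asked, in the order asked, and still so for the second after the job is handed in, with the robot touching nothing.
It also fails if it takes over 38 s, if anything falls off the work surface, if the arm or the gripper's body presses on something with over 40 N, if the wrist force passes 120 N, or if a joint passes its speed limit or range.

### The arm

A 6-joint arm with a two-finger parallel gripper is mounted at the origin on the work surface. World frame = base frame: x ahead of the robot, y to its left, z up, the work surface at z = 0. Lengths are in m, angles in rad, forces in N, time in s.
With the tool pointing down it reaches from about 0.325 to 0.9 m from the base axis. Payload 6.1 kg.
Tool frame: the origin (TCP) lies where the fingers leave the gripper's body, on its centre line; the fingertips stand 73 mm ahead of it and the grasp point (between the pads) lies 54 mm ahead of it; z points along the fingers, y is the line along which they close (so a half turn about z gives the same grasp; the last joint's range is limited). The gripper opens to 85 mm and grips with 20 to 120 N. Pads are 22 mm wide; open, the fingers measure 114 mm over their backs; the gripper's body (76 mm by 85 mm) begins 54 mm behind the grasp point. The pads swing forward as they close: fully open they stand 13 mm farther back than shut.
Start: joints at [1.19, 0.22, 1.526, -0, 1.395, -0.126], TCP at [0.158, 0.605, 0.304] pointing down, gripper open.
Joint ranges: [-2.98, 2.98], [-0.91, 2.08], [0.09, 2.57], [-1.24, 4.39], [0.2, 2.65], [-2.68, 2.68]. Speed limits (rad/s): [2.57, 2.57, 3.01, 3.14, 3.14, 3.14].

### API

Orientations are given as a rotation vector (axis times angle).
In Python, from workcell import readout, eyes, bot gives the robot as it stands.
- The arm moves only by the tool drive_tool, never from a script. Its arguments are lists of equal length, an entry for each row: "slide": the shift along the world's x, y, z in units of 30 mm (1.0 is 30 mm), a list of three; "delta_rot": the turn, a rotation vector about the world's x, y, z in units of 5 degrees (1.0 is 5 degrees), a list of three; "claw": the finger opening in mm, from 0 to 85.4. A call has 1 to 12 rows; each row is the pose to reach, as a shift and turn from the pose commanded when the call began; what a row does not reach only later rows make up. A row lasts 1/10 s, in which the tool goes at most 50 mm and 8.59 degrees, less where a joint would pass 70% of its speed; a pose out of reach is approached as far as the arm can. A call with a gripper value outside its range is refused whole. The fingers move at their own pace and stop on an object; the grip force is fixed at half the most. Time passes only in rows, so rows that repeat a pose let the fingers close. It gives the time, the measured TCP pose, the force, the opening and the grip force at its end, in the units of the state.
- readout.get_state(): the state, without advancing time (a new reading comes with each control period).
- eyes.capture(name): name is "scene" or "top" or "wrist"; returns a dict with "color" (400x640x3 uint8, red, green, blue), "intrinsics" (3x3 intrinsics, pixels), "D" ([k1, k2, p1, p2, k3] as OpenCV has them; the pictures are not rectified), "world_to_cam" (4x4, takes a point from world to camera coordinates); the wrist camera has in their place "T_tool_cam" (4x4, takes a point from camera to tool coordinates, whose origin is the TCP and whose axes are the flange's). Camera axes: x right, y down, z forward; pixel columns grow to the right and rows downward; lengths in m; the calibration is good to about 2 mm. A picture is of the moment at which its call begins: read the wrist's pose just before it. There is no depth.
- bot.job_done(): hands the job in; it is judged then, once.
The state is a dict: "t": time; "joint_pos": joint angles; "qvel": joint speeds; "joint_efforts": joint torques, N m; "ee_pos": TCP position; "tool_rot": TCP orientation; "wrist_force": force on the tool from outside, world axes, zero at the start; "ft_torque": the same for the moment, N m; "gripper_width": opening from 0.0 (shut) to 1.0 (fully open); "grip_force": force on a finger pad.
Only numpy, scipy, OpenCV 4.12 (cv2) and the standard library are available. Lean on these libraries where they do the work, as an engineer would, in place of code of your own. Each camera call takes 0.05 s, during which the arm holds its last target. There are 200 camera calls.

## Working session

There is one attempt and no reset: what is moved stays moved. The work goes in short steps, Python scripts to look and compute and a tool call to move; the robot and the scene stay as the last step left them, time stands still between calls to the robot, and variables do not carry over. Pictures are saved under pics/ and viewed, at most 10 in all, crops included, and the job is handed in when it is done.

Besides the shell and the picture viewer there is one more tool, called as a command line: name --argument value ..., lists and objects as JSON in quotes. drive_tool: Moves the arm, as the interface text tells. Its arguments: {"type":"object","properties":{"slide":{"type":"array","items":{"type":"array","items":{"type":"number"}}},"delta_rot":{"type":"array","items":{"type":"array","items":{"type":"number"}}},"claw":{"type":"array","items":{"type":"number"}}},"required":["slide","delta_rot","claw"]}

```bash
mkdir -p pics; cat > h.py <<'E'
import numpy as np, cv2, pickle
from workcell import readout, eyes, bot
from scipy.spatial.transform import Rotation as R
def cap(n):
    s=readout.get_state(); c=eyes.capture(n)
    K=np.array(c["intrinsics"]);D=np.array(c["D"],float)
    if n=="wrist":
        T=np.eye(4);T[:3,:3]=R.from_rotvec(s["tool_rot"]).as_matrix();T[:3,3]=s["ee_pos"]
        W=T@np.array(c["T_tool_cam"])
    else: W=np.linalg.inv(np.array(c["world_to_cam"]))
    return dict(im=c["color"][:,:,::-1].copy(),K=K,D=D,W=W)
def ray(c,px):
    p=cv2.undistortPoints(np.array(px,float).reshape(-1,1,2),c["K"],c["D"]).reshape(-1,2)
    d=np.c_[p,np.ones(len(p))]@c["W"][:3,:3].T
    return c["W"][:3,3],d/np.linalg.norm(d,axis=1)[:,None]
def onz(c,px,z):
    o,d=ray(c,px); return o+d*((z-o[2])/d[:,2])[:,None]
def tri(cs,pxs):
    A=np.zeros((3,3));b=np.zeros(3);L=[]
    for c,p in zip(cs,pxs):
        o,d=ray(c,[p]);d=d[0];M=np.eye(3)-np.outer(d,d);A+=M;b+=M@o;L.append((M,o))
    x=np.linalg.solve(A,b); return x,[np.linalg.norm(M@(x-o)) for M,o in L]
def proj(c,P):
    V=np.linalg.inv(c["W"]);return cv2.projectPoints(np.array(P,float).reshape(-1,3),cv2.Rodrigues(V[:3,:3])[0],V[:3,3],c["K"],c["D"])[0].reshape(-1,2)
E
python3 - <<'E'
from h import *
print(readout.get_state())
for n in("scene","top","wrist"):
    c=cap(n);pickle.dump(c,open(n+"0.pkl","wb"));cv2.imwrite(f"pics/{n}0.png",c["im"]);print(n,c["W"].round(3).tolist(),c["K"][0,0])
E
```

```text
{'t': 0.0, 'joint_pos': array([ 1.18994575e+00,  2.21234101e-01,  1.52760946e+00,  2.93200231e-06,
        1.39470134e+00, -1.26105781e-01]), 'qvel': array([ 0.00035616,  0.00138131, -0.00247237,  0.00171253, -0.00052875,
       -0.00140276]), 'joint_efforts': array([-2.02884032e-03, -4.96897638e+01, -3.89399564e+01, -3.97509657e-04,
        1.10652996e-02,  9.46894147e-06]), 'ee_pos': array([0.1573316 , 0.60439379, 0.30279504]), 'tool_rot': array([-3.99009151e-01, -3.11565305e+00,  2.96698444e-03]), 'wrist_force': array([ 0.20369757,  0.55425403, -0.46633495]), 'ft_torque': array([-0.04482742, -0.01092783,  0.03697029]), 'grip_force': 0.0, 'gripper_width': 1.0011216752656988}
scene [[-0.27, 0.543, -0.795, 1.176], [0.963, 0.139, -0.232, 0.196], [-0.016, -0.828, -0.561, 0.502], [0.0, 0.0, 0.0, 1.0]] 369.7959890093563
top [[0.019, -0.988, 0.152, 0.416], [-1.0, -0.021, -0.006, -0.009], [0.009, -0.152, -0.988, 0.915], [0.0, 0.0, 0.0, 1.0]] 429.78990358505973
wrist [[0.252, 0.93, 0.267, 0.089], [0.968, -0.242, -0.072, 0.622], [-0.002, 0.276, -0.961, 0.373], [0.0, 0.0, 0.0, 1.0]] 291.3398606619171
```

View pics/scene0.png

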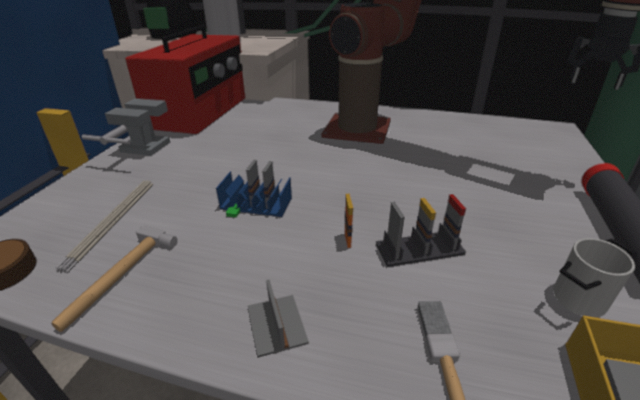

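View pics/top0.png

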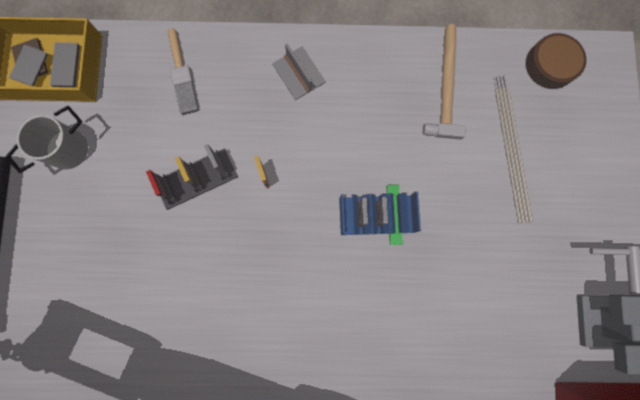

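Candidates: the yellow-topped coupon in the stand, scene (427,210) / top (183,168). It could be confused with the loose orange/yellow plate, scene (349,220) / top (262,170), the red-topped coupon at top (154,182), the bare coupon at top (211,157), and the yellow bin. I choose the stand one. The empty rack slot with the green tags is at top (395,214), at the right (-y) end of the rack.

```bash
python3 - <<'E'
from h import *
t=pickle.load(open("top0.pkl","rb"));s=pickle.load(open("scene0.pkl","rb"))
def blobs(c,lo,hi,box,mn=8):
    x0,y0,x1,y1=box;h=cv2.cvtColor(c["im"],cv2.COLOR_BGR2HSV);m=cv2.inRange(h,lo,hi);k=np.zeros_like(m);k[y0:y1,x0:x1]=m[y0:y1,x0:x1]
    for q in cv2.findContours(k,0,cv2.CHAIN_APPROX_NONE)[0]:
        if len(q)>mn:
            r=cv2.minAreaRect(q);print(cv2.contourArea(q),[np.round(v,1).tolist() for v in (r[0],r[1],r[2])],"box",cv2.boxPoints(r).round(1).tolist(),h[int(r[0][1]),int(r[0][0])])
print("top yel");blobs(t,(15,120,80),(35,255,255),(140,130,290,220))
print("scene yel");blobs(s,(15,120,80),(35,255,255),(330,180,480,270))
print("top green");blobs(t,(45,120,60),(80,255,255),(330,170,430,260))
print("scene green");blobs(s,(45,120,60),(80,255,255),(200,150,310,230))
a=cv2.resize(t["im"][130:250,140:300],None,fx=5,fy=5,interpolation=cv2.INTER_CUBIC)[:380]
b=cv2.resize(s["im"][180:270,330:480],(500,300),interpolation=cv2.INTER_CUBIC)
cv2.imwrite("pics/a.png",cv2.resize(t["im"][130:250,140:300],(800,600),interpolation=cv2.INTER_CUBIC))
cv2.imwrite("pics/b.png",cv2.resize(t["im"][170:260,330:430],(667,600),interpolation=cv2.INTER_CUBIC))
E
```

```text
top yel
104.0 [[182.3, 169.4], [25.9, 5.5], 66.8] box [[174.6999969482422, 158.60000610351562], [179.6999969482422, 156.39999389648438], [189.89999389648438, 180.1999969482422], [184.89999389648438, 182.3000030517578]] [ 21 149 180]
65.5 [[260.4, 168.2], [24.7, 3.8], 71.6] box [[254.6999969482422, 157.10000610351562], [258.29998779296875, 155.89999389648438], [266.1000061035156, 179.3000030517578], [262.5, 180.5]] [ 20 141 181]
scene yel
75.5 [[428.4, 207.2], [23.3, 6.2], 60.6] box [[420.1000061035156, 198.5], [425.3999938964844, 195.5], [436.79998779296875, 215.8000030517578], [431.5, 218.89999389648438]] [ 21 178 142]
66.5 [[349.0, 203.9], [20.5, 5.3], 80.5] box [[344.70001220703125, 194.1999969482422], [349.8999938964844, 193.39999389648438], [353.29998779296875, 213.60000610351562], [348.1000061035156, 214.5]] [ 21 179 138]
top green
206.5 [[394.4, 214.5], [57.6, 10.1], 86.6] box [[387.6000061035156, 186.0], [397.70001220703125, 185.39999389648438], [401.1000061035156, 242.89999389648438], [391.0, 243.5]] [ 74 111 115]
scene green
100.0 [[233.0, 210.0], [12.0, 12.0], 90.0] box [[227.0, 204.0], [239.0, 204.0], [239.0, 216.0], [227.0, 216.0]] [ 63 168 132]
```

View pics/a.png

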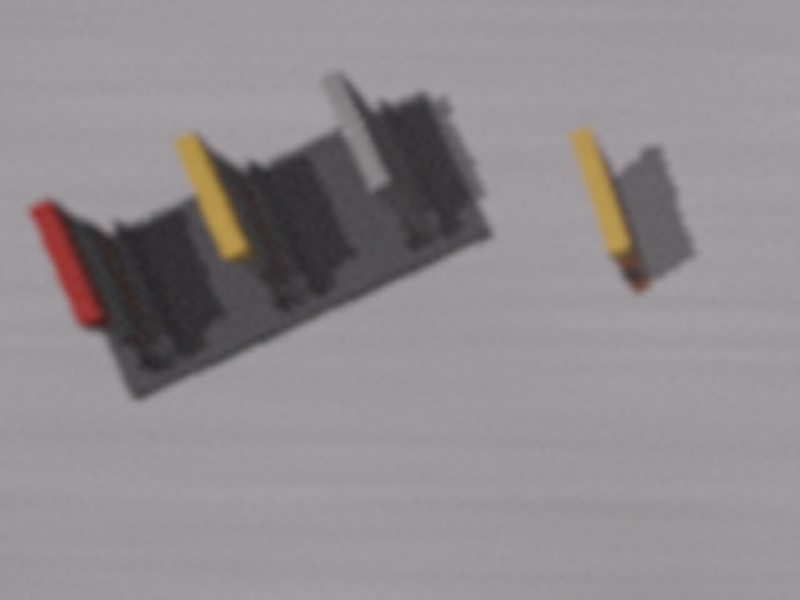

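View pics/b.png

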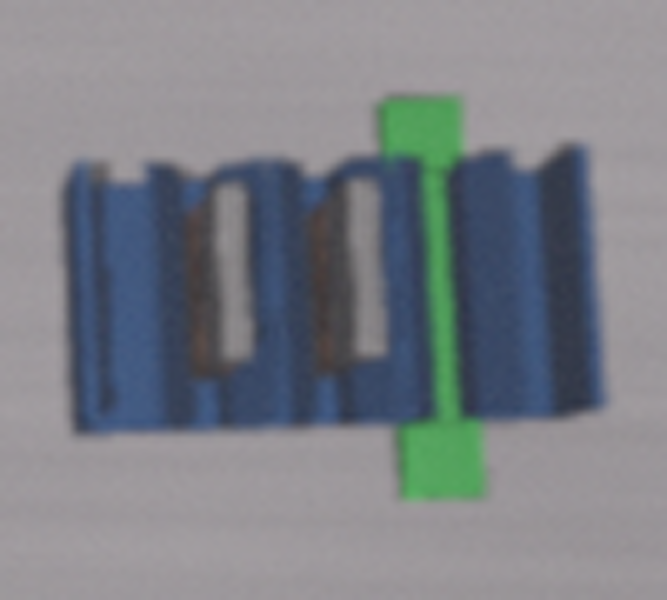

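The crops confirm it: at (183,168) is a grey coupon with a yellow top in the middle of the dark stand, while the one at (262,170) is loose and orange. The green slot is empty, with tags at about (393,190) and (396,239).

```bash
python3 - <<'E'
from h import *
t=pickle.load(open("top0.pkl","rb"));s=pickle.load(open("scene0.pkl","rb"))
for z in(.1,.105,.11):
    P=onz(t,[(177.6,157.5),(187,181.4)],z);print(z,P.round(4).tolist(),np.linalg.norm(P[0]-P[1]))
    print(" scene proj",proj(s,P).round(1).tolist())
P=onz(t,[(330+421/6.67,170+96/6.67),(330+443/6.67,170+497/6.67)],.01);print("tags",P.round(4).tolist(),np.linalg.norm(P[0]-P[1]))
P=onz(t,[(330+437/6.67,170+175/6.67),(330+449/6.67,170+415/6.67)],.008);print("floor",P.round(4).tolist(),np.linalg.norm(P[0]-P[1]))
print(R.from_rotvec(readout.get_state()["tool_rot"]).as_matrix().round(3))
E
```

```text
0.1 [[0.6038, 0.2463, 0.1], [0.5571, 0.2252, 0.1]] 0.051199888706986774
 scene proj [[431.8, 217.2], [421.1, 201.6]]
0.105 [[0.6026, 0.2448, 0.105], [0.5563, 0.2237, 0.105]] 0.05088583655820358
 scene proj [[431.4, 214.5], [420.7, 199.1]]
0.11 [[0.6015, 0.2432, 0.11], [0.5554, 0.2223, 0.11]] 0.05057178440942036
 scene proj [[430.9, 211.7], [420.3, 196.6]]
tags [[0.5754, -0.1895, 0.01], [0.4477, -0.1952, 0.01]] 0.12784555661885577
floor [[0.5502, -0.1947, 0.008], [0.4736, -0.1977, 0.008]] 0.07668465167144241
[[-0.968  0.252 -0.001]
 [ 0.252  0.968 -0.001]
 [ 0.    -0.002 -1.   ]]
```

View pics/wrist0.png

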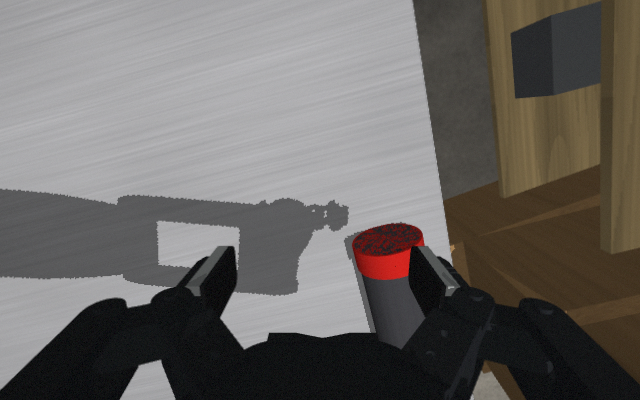

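The wrist view shows only the table, the fingers and the red pipe at (390,245), so I need to move. The coupon is roughly at (0.579, 0.233) with yaw 24°, and the slot is at about (0.512, -0.196) with yaw about 2.5°. I'll move above the coupon and refine there.

drive_tool --slide '[[14, -12.4, 0], [14, -12.4, 0], [14, -12.4, 0], [14, -12.4, 0], [14, -12.4, 0], [14, -12.4, 0], [14, -12.4, 0], [14, -12.4, 0], [14, -12.4, 0], [14, -12.4, 0], [14, -12.4, 0], [14, -12.4, 0]]' --delta_rot '[[0, 0, -10.2], [0, 0, -10.2], [0, 0, -10.2], [0, 0, -10.2], [0, 0, -10.2], [0, 0, -10.2], [0, 0, -10.2], [0, 0, -10.2], [0, 0, -10.2], [0, 0, -10.2], [0, 0, -10.2], [0, 0, -10.2]]' --claw '[85, 85, 85, 85, 85, 85, 85, 85, 85, 85, 85, 85]'

```text
t: 1.35
ee_pos: [0.5806, 0.2287, 0.3034]
tool_rot: [1.707, 2.636, -0.001]
wrist_force: [0.3, -0.4, -0.7]
gripper_width: 0.993
grip_force: 0.0
```

drive_tool --slide '[[0, 0, 0], [0, 0, 0]]' --delta_rot '[[0, 0, 0], [0, 0, 0]]' --claw '[85, 85]'

```text
t: 1.55
ee_pos: [0.5768, 0.2333, 0.3034]
tool_rot: [-1.701, -2.64, 0.001]
wrist_force: [0.2, 0.1, -0.1]
gripper_width: 0.993
grip_force: 0.0
```

```bash
python3 - <<'E'
from h import *
c=cap("wrist");pickle.dump(c,open("w1.pkl","wb"));cv2.imwrite("pics/w1.png",c["im"])
t=pickle.load(open("top0.pkl","rb"))
print(proj(c,onz(t,[(177.6,157.5),(187,181.4)],.107)))
E
```

```text
[[352.09362775 191.99928878]
 [298.42379349 191.99290538]]
```

View pics/w1.png

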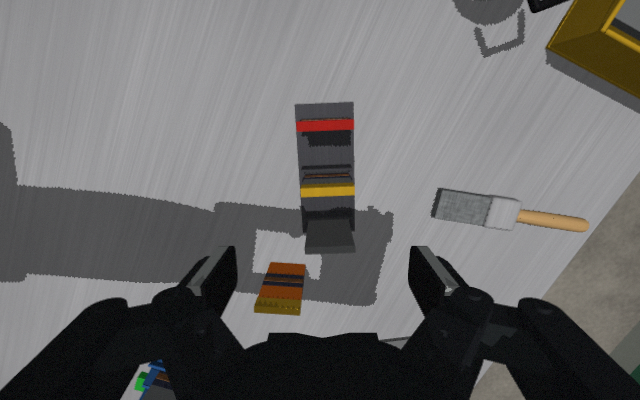

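The wrist view shows the stand with its yellow top at about (300–354, 190), matching the projection from the top view. I'll refine its pose from the two views.

```bash
python3 - <<'E'
from h import *
t=pickle.load(open("top0.pkl","rb"));w=pickle.load(open("w1.pkl","rb"))
print(w["im"][180:200,327].tolist())
for v in (100,150,190):
  m=cv2.inRange(cv2.cvtColor(w["im"],cv2.COLOR_BGR2HSV),(15,120,v),(35,255,255));m[:170]=0;m[205:]=0;m[:,:280]=0;m[:,370:]=0
  r=cv2.minAreaRect(cv2.findNonZero(m));print(v,r)
m=cv2.inRange(cv2.cvtColor(t["im"],cv2.COLOR_BGR2HSV),(15,120,80),(35,255,255));m[:150]=0;m[190:]=0;m[:,:170]=0;m[:,195:]=0
y,x=np.nonzero(m);ct=(x.mean(),y.mean());print(ct)
for cw in ((326.7,190.),(326.7,188.)):
    P,e=tri([t,w],[ct,cw]);print(P.round(4),e)
for z in (.1,.104,.108):
  E=onz(w,[(300,190),(354,190)],z);d=E[1]-E[0];print(z,E.round(4).tolist(),np.linalg.norm(d),np.degrees(np.arctan2(d[1],d[0])), onz(t,[ct],z).round(4))
s=readout.get_state();Rm=R.from_rotvec(s["tool_rot"]).as_matrix();print(s["ee_pos"],np.degrees(np.arctan2(Rm[1,1],Rm[0,1])),Rm[:,2])
E
```

```text
[[57, 58, 56], [57, 57, 55], [59, 61, 62], [42, 65, 75], [18, 77, 96], [19, 75, 94], [22, 87, 110], [28, 121, 152], [33, 142, 180], [35, 143, 181], [34, 143, 181], [33, 143, 181], [31, 142, 180], [32, 142, 180], [37, 143, 181], [39, 133, 166], [53, 92, 107], [68, 63, 63], [66, 62, 62], [66, 63, 62]]
100 ((327.0934753417969, 190.3362579345703), (11.63070011138916, 54.116729736328125), 87.70938873291016)
150 ((327.14697265625, 191.3212890625), (8.647452354431152, 54.07540512084961), 87.79740142822266)Traceback (most recent call last):
  File "<stdin>", line 6, in <module>
cv2.error: OpenCV(4.12.0) /io/opencv/modules/imgproc/src/convhull.cpp:143: error: (-215:Assertion failed) total >= 0 && (depth == CV_32F || depth == CV_32S) in function 'convexHull'
```

```bash
python3 - <<'E'
from h import *
t=pickle.load(open("top0.pkl","rb"));w=pickle.load(open("w1.pkl","rb"))
def rect(c,box,v):
  x0,y0,x1,y1=box;m=cv2.inRange(cv2.cvtColor(c["im"],cv2.COLOR_BGR2HSV),(15,100,v),(35,255,255))[y0:y1,x0:x1]
  r=cv2.minAreaRect(cv2.findNonZero(m));b=cv2.boxPoints(r)+[x0,y0];b=sorted(map(list,b),key=lambda p:p[np.argmax(np.ptp(b,0))])
  return np.array([np.mean(b[:2],0),np.mean(b[2:],0)])
a=rect(w,(280,170,370,205),150)
b=rect(t,(170,150,195,190),140)
print(a,b)
ct=b.mean(0);P,e=tri([t,w],[ct,a.mean(0)]);print("tri",P.round(4),e)
for q,c in((a,w),(b,t)):
  E=onz(c,q,.107);d=E[1]-E[0];print(E.round(4).tolist(),E.mean(0).round(4),np.linalg.norm(d),np.degrees(np.arctan2(d[1],d[0])))
s=readout.get_state();Rm=R.from_rotvec(s["tool_rot"]).as_matrix();print(s["ee_pos"],np.degrees(np.arctan2(Rm[1,1],Rm[0,1])),Rm[:,2])
E
```

```text
[[300.1292448  192.3604126 ]
 [354.16469955 190.28212738]] [[176.08048534 157.42438984]
 [186.58780575 180.19024658]]
tri [0.5801 0.2352 0.1079] [np.float64(0.00015667586617142633), np.float64(0.00015667586617126126)]
[[0.5575, 0.2235, 0.107], [0.6032, 0.2465, 0.107]] [0.5804 0.235  0.107 ] 0.05110279826665022 26.708666433714942
[[0.6022, 0.2471, 0.107], [0.5583, 0.2241, 0.107]] [0.5802 0.2356 0.107 ] 0.04962349957824045 -152.41098180412018
[0.57644556 0.23391508 0.30360213] 24.46631244264945 [-1.12476752e-03  3.34069218e-04 -9.99999312e-01]
```

Coupon top centre is (0.580, 0.235, 0.108), with a measured width of 51 mm and yaw 26.7°, all consistent with the text. Next I descend.

drive_tool --slide '[[0.1, 0.04, -1], [0.1, 0.04, -2.2], [0.1, 0.04, -3.3], [0.1, 0.04, -4.2], [0.1, 0.04, -5], [0.1, 0.04, -5.7], [0.1, 0.04, -5.7], [0.1, 0.04, -5.7]]' --delta_rot '[[0, 0, 0.45], [0, 0, 0.45], [0, 0, 0.45], [0, 0, 0.45], [0, 0, 0.45], [0, 0, 0.45], [0, 0, 0.45], [0, 0, 0.45]]' --claw '[85, 85, 85, 85, 85, 85, 85, 85]'

```text
t: 2.4
ee_pos: [0.5796, 0.2353, 0.1332]
tool_rot: [-1.647, -2.675, 0.0]
wrist_force: [0.7, 0.2, 1.0]
gripper_width: 0.992
grip_force: 0.0
```

drive_tool --slide '[[0, 0, 0], [0, 0, 0], [0, 0, 0], [0, 0, 0], [0, 0, 0], [0, 0, 0], [0, 0, 0], [0, 0, 0]]' --delta_rot '[[0, 0, 0], [0, 0, 0], [0, 0, 0], [0, 0, 0], [0, 0, 0], [0, 0, 0], [0, 0, 0], [0, 0, 0]]' --claw '[60, 50, 40, 40, 40, 40, 40, 40]'

```text
t: 3.2
ee_pos: [0.5815, 0.2343, 0.1348]
tool_rot: [1.649, 2.672, 0.003]
wrist_force: [-2.2, 0.5, 6.4]
gripper_width: 0.57
grip_force: 62.4
```

drive_tool --slide '[[0, 0, 0.5], [0, 0, 1.2], [0, 0, 2], [0, 0, 3], [0, 0, 4], [0, 0, 5], [0, 0, 5], [0, 0, 5]]' --delta_rot '[[0, 0, 0], [0, 0, 0], [0, 0, 0], [0, 0, 0], [0, 0, 0], [0, 0, 0], [0, 0, 0], [0, 0, 0]]' --claw '[40, 40, 40, 40, 40, 40, 40, 40]'

```text
t: 4.0
ee_pos: [0.5806, 0.2339, 0.2834]
tool_rot: [1.649, 2.673, 0.001]
wrist_force: [0.5, -0.1, -3.4]
gripper_width: 0.577
grip_force: 62.8
```

```bash
python3 - <<'E'
from h import *
s=readout.get_state();Rm=R.from_rotvec(s["tool_rot"]).as_matrix();print(s["ee_pos"],np.degrees(np.arctan2(Rm[1,1],Rm[0,1])),s["wrist_force"],s["gripper_width"],s["joint_pos"])
# slot: green floor strip and tags in top and scene
t=pickle.load(open("top0.pkl","rb"))
m=cv2.inRange(cv2.cvtColor(t["im"],cv2.COLOR_BGR2HSV),(45,110,50),(80,255,255));m[:170]=0;m[260:]=0
rows=[]
for y in range(182,248):
    x=np.nonzero(m[y,370:420])[0]+370
    if len(x): rows.append((y,x.min(),x.max()))
print(rows)
E
```

```text
[0.5805814  0.23392184 0.28340469] 26.64421302263632 [ 0.53842499 -0.13279842 -3.38616309] 0.5773026368514154 [ 2.57127542e-01  2.36143475e-01  1.54684561e+00 -4.85695618e-05
  1.35743419e+00 -2.07891282e-01]
[(185, np.int64(390), np.int64(397)), (186, np.int64(388), np.int64(397)), (187, np.int64(388), np.int64(397)), (188, np.int64(388), np.int64(397)), (189, np.int64(388), np.int64(397)), (190, np.int64(388), np.int64(397)), (191, np.int64(388), np.int64(398)), (192, np.int64(388), np.int64(398)), (193, np.int64(392), np.int64(397)), (194, np.int64(393), np.int64(397)), (195, np.int64(393), np.int64(396)), (196, np.int64(393), np.int64(395)), (197, np.int64(393), np.int64(396)), (198, np.int64(394), np.int64(396)), (199, np.int64(394), np.int64(396)), (200, np.int64(394), np.int64(396)), (201, np.int64(394), np.int64(396)), (202, np.int64(394), np.int64(396)), (203, np.int64(394), np.int64(396)), (204, np.int64(394), np.int64(396)), (205, np.int64(394), np.int64(396)), (206, np.int64(394), np.int64(396)), (207, np.int64(394), np.int64(396)), (208, np.int64(394), np.int64(396)), (2
[... 592 characters left out ...]
25, np.int64(395), np.int64(398)), (226, np.int64(395), np.int64(397)), (227, np.int64(395), np.int64(398)), (228, np.int64(395), np.int64(397)), (229, np.int64(395), np.int64(398)), (230, np.int64(396), np.int64(398)), (231, np.int64(396), np.int64(398)), (232, np.int64(395), np.int64(398)), (233, np.int64(391), np.int64(400)), (234, np.int64(390), np.int64(400)), (235, np.int64(390), np.int64(400)), (236, np.int64(390), np.int64(400)), (237, np.int64(391), np.int64(401)), (238, np.int64(391), np.int64(401)), (239, np.int64(391), np.int64(401)), (240, np.int64(391), np.int64(401)), (241, np.int64(391), np.int64(401)), (242, np.int64(391), np.int64(401)), (243, np.int64(391), np.int64(401))]
```

drive_tool --slide '[[-0.1, -0.6, 0], [-0.3, -1.6, 0], [-0.6, -2.8, 0], [-0.8, -4, 0], [-1.1, -5.2, 0], [-1.3, -6.4, 0], [-1.6, -7.6, 0], [-1.8, -8.8, 0], [-2.1, -9.9, 0], [-2.2, -10.6, 0], [-2.3, -11, 0], [-2.3, -11, 0]]' --delta_rot '[[0, 0, -0.3], [0, 0, -0.7], [0, 0, -1.2], [0, 0, -1.7], [0, 0, -2.3], [0, 0, -2.8], [0, 0, -3.4], [0, 0, -3.9], [0, 0, -4.4], [0, 0, -4.7], [0, 0, -4.85], [0, 0, -4.85]]' --claw '[40, 40, 40, 40, 40, 40, 40, 40, 40, 40, 40, 40]'

```text
t: 5.2
ee_pos: [0.5103, -0.0973, 0.2813]
tool_rot: [-2.176, -2.263, 0.002]
wrist_force: [0.7, 0.2, -2.4]
gripper_width: 0.578
grip_force: 62.9
```

drive_tool --slide '[[0, 0, 0], [0, 0, 0], [0, 0, 0]]' --delta_rot '[[0, 0, 0], [0, 0, 0], [0, 0, 0]]' --claw '[40, 40, 40]'

```text
t: 5.5
ee_pos: [0.5117, -0.0949, 0.2828]
tool_rot: [-2.172, -2.269, -0.0]
wrist_force: [-0.2, 0.9, -2.9]
gripper_width: 0.569
grip_force: 62.9
```

```bash
python3 - <<'E'
from h import *
s=readout.get_state();Rm=R.from_rotvec(s["tool_rot"]).as_matrix();print(s["ee_pos"],np.degrees(np.arctan2(Rm[1,1],Rm[0,1])),s["joint_pos"])
c=cap("wrist");pickle.dump(c,open("w2.pkl","wb"));cv2.imwrite("pics/w2.png",c["im"])
E
```

```text
[ 0.51168007 -0.09494486  0.28278782] 2.4983362497355865 [-3.35202438e-01 -1.43927943e-02  1.82034612e+00  2.43466756e-04
  1.33586233e+00 -3.78863314e-01]
```

View pics/w2.png

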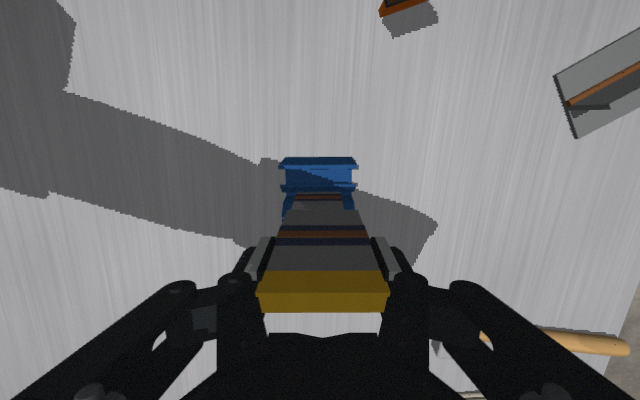

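The wrist view shows the held coupon (yellow at 322,290) hiding the rack slot. Image up is +y, so I look from the rack's -y side instead.

drive_tool --slide '[[0, -0.5, 0], [0, -1.5, 0], [0, -2.8, 0], [0, -4, 0], [0, -5.2, 0], [0, -6.1, 0], [0, -6.6, 0], [0, -6.6, 0], [0, -6.6, 0], [0, -6.6, 0]]' --delta_rot '[[0, 0, 0], [0, 0, 0], [0, 0, 0], [0, 0, 0], [0, 0, 0], [0, 0, 0], [0, 0, 0], [0, 0, 0], [0, 0, 0], [0, 0, 0]]' --claw '[40, 40, 40, 40, 40, 40, 40, 40, 40, 40]'

```text
t: 6.55
ee_pos: [0.5117, -0.2928, 0.2828]
tool_rot: [-2.173, -2.268, -0.0]
wrist_force: [-0.4, 0.5, -2.8]
gripper_width: 0.576
grip_force: 62.9
```

```bash
python3 - <<'E'
from h import *
s=readout.get_state();Rm=R.from_rotvec(s["tool_rot"]).as_matrix();print(s["ee_pos"],np.degrees(np.arctan2(Rm[1,1],Rm[0,1])),Rm[:,2].round(4))
c=cap("wrist");pickle.dump(c,open("w3.pkl","wb"));cv2.imwrite("pics/w3.png",c["im"])
E
```

```text
[ 0.51166206 -0.2928221   0.28279441] 2.467904460579339 [-2.e-04  7.e-04 -1.e+00]
```

View pics/w3.png

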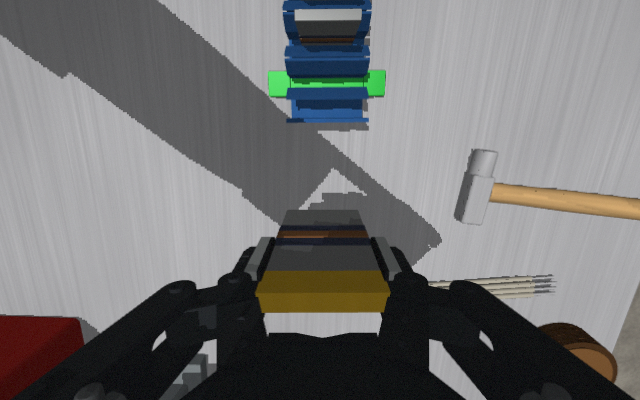

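This view shows the green tags at about (277,83) and (376,83), the neighbour standing at (328,22), and the held coupon with its yellow top at (322,291) and bottom edge at row 210.

```bash
python3 - <<'E'
from h import *
t=pickle.load(open("top0.pkl","rb"));w=pickle.load(open("w3.pkl","rb"))
h=cv2.cvtColor(w["im"],cv2.COLOR_BGR2HSV);m=cv2.inRange(h,(45,110,50),(80,255,255));m[140:]=0
wc=[]
for x0,x1 in((260,285),(370,395)):
    k=m[:,x0:x1];y,x=np.nonzero(k);wc.append((x0+(x.min()+x.max())/2,(y.min()+y.max())/2, y.min(),y.max(),x.min()+x0,x.max()+x0))
print(wc)
# tag outer-edge mid points in both views: wrist left = -x world (near robot) = top bottom
for n,tp,wp in(("near",(396,243.5),(wc[0][4]-.5,wc[0][1])),("far",(392.5,184.7),(wc[1][5]+.5,wc[1][1]))):
    P,e=tri([t,w],[tp,wp]);print(n,P.round(4),e[0].round(4))
for z in (.004,.008,.012):
    E=onz(w,[(wc[0][4]-.5,wc[0][1]),(wc[1][5]+.5,wc[1][1])],z);d=E[1]-E[0];print("w",z,E.mean(0).round(4),np.linalg.norm(d).round(4),np.degrees(np.arctan2(d[1],d[0])).round(2))
    E=onz(t,[(396,243.5),(392.5,184.7)],z);d=E[1]-E[0];print("t",z,E.mean(0).round(4),np.linalg.norm(d).round(4),np.degrees(np.arctan2(d[1],d[0])).round(2))
# held coupon
print([(y,w["im"][y,322].tolist()) for y in list(range(203,216))+list(range(262,318,3))])
E
```

```text
[(np.float64(276.0), np.float64(83.5), np.int64(71), np.int64(96), np.int64(268), np.int64(284)), (np.float64(377.5), np.float64(82.5), np.int64(70), np.int64(95), np.int64(370), np.int64(385))]
near [ 0.4488 -0.1934  0.017 ] 0.0009
far [ 0.5745 -0.1872  0.0151] 0.0007
w 0.004 [ 0.5116 -0.1894  0.004 ] 0.1318 2.92
t 0.004 [ 0.5129 -0.1924  0.004 ] 0.1259 2.83
w 0.008 [ 0.5116 -0.1898  0.008 ] 0.1303 2.92
t 0.008 [ 0.5125 -0.1916  0.008 ] 0.1254 2.83
w 0.012 [ 0.5115 -0.1902  0.012 ] 0.1288 2.92
t 0.012 [ 0.512  -0.1908  0.012 ] 0.1248 2.83
[(203, [96, 94, 93]), (204, [93, 92, 93]), (205, [91, 91, 91]), (206, [95, 97, 95]), (207, [95, 93, 92]), (208, [96, 95, 96]), (209, [87, 86, 84]), (210, [63, 63, 62]), (211, [67, 65, 65]), (212, [64, 63, 62]), (213, [67, 67, 65]), (214, [65, 66, 65]), (215, [65, 65, 64]), (262, [56, 54, 56]), (265, [57, 56, 57]), (268, [54, 53, 53]), (271, [11, 67, 84]), (274, [14, 67, 84]), (277, [8, 66, 83]), (280, [16, 69, 87]), (283, [17, 68, 87]), (286, [11, 68, 84]), (289, [19, 70, 87]), (292, [15, 70, 89]), (295, [24, 87, 107]), (298, [20, 85, 107]), (301, [20, 84, 104]), (304, [23, 86, 109]), (307, [20, 83, 106]), (310, [16, 82, 105]), (313, [172, 171, 171]), (316, [176, 173, 173])]
```

```bash
python3 - <<'E'
from h import *
t=pickle.load(open("top0.pkl","rb"));w=pickle.load(open("w3.pkl","rb"))
def ends(row):
    r=w["im"][row].astype(int); g=np.abs(np.diff(r.sum(1)));return [(x,int(g[x])) for x in range(245,400) if g[x]>60]
print(ends(212),ends(303))
print("top face rear/front",onz(w,[(322,312.5),(322,293.5)],.256).round(4))
print("bottom front",onz(w,[(322,209.5)],.156).round(4))
for x in (285,300,345,358):
    c=w["im"][200:225,x].sum(1).astype(int);print(x,200+np.argmin(np.diff(c)))
for x in (270,300,345,380):
    c=w["im"][284:320,x].astype(int).sum(1);d=np.diff(c);print(x,284+np.argmax(d[:20]),284+np.argmax(d),onz(w,[(x,284.5+np.argmax(d))],.256).round(4))
# slot floor strip in wrist
h=cv2.cvtColor(w["im"],cv2.COLOR_BGR2HSV);m=cv2.inRange(h,(45,110,50),(80,255,255))
for x in range(292,366,12):
    y=np.nonzero(m[:130,x])[0];print(x,y.min(),y.max(),onz(w,[(x,y.min()-.5),(x,y.max()+.5)],.008)[:,:2].round(4).tolist())
E
```

```text
[(261, 134), (262, 99), (358, 62)] [(259, 75), (385, 167)]
top face rear/front [[ 0.5117 -0.2973  0.256 ]
 [ 0.5113 -0.2888  0.256 ]]
bottom front [[ 0.5111 -0.2881  0.156 ]]
285 214
300 209
345 209
358 210
270 292 312 [[ 0.4914 -0.2982  0.256 ]]
300 291 312 [[ 0.5031 -0.2977  0.256 ]]
345 292 312 [[ 0.5206 -0.2969  0.256 ]]
380 292 313 [[ 0.5343 -0.2968  0.256 ]]
292 78 87 [[0.4734, -0.1858], [0.4736, -0.1961]]
304 78 87 [[0.4866, -0.1852], [0.4869, -0.1955]]
316 78 87 [[0.4998, -0.1846], [0.5002, -0.1949]]
328 78 86 [[0.513, -0.184], [0.5134, -0.1933]]
340 78 86 [[0.5262, -0.1835], [0.5267, -0.1927]]
352 78 86 [[0.5393, -0.1829], [0.54, -0.1921]]
364 76 86 [[0.5523, -0.1803], [0.5533, -0.1916]]
```

Coupon is vertical at y=-0.293, in line with the TCP. The slot centre is (0.512, -0.1903) with yaw about 2.8°. Floor strip and tags agree on this.

drive_tool --slide '[[0, 0.6, 0], [0, 1.6, 0], [0, 2.6, 0], [0, 3.42, 0], [0, 3.42, 0], [0, 3.42, -0.6], [0, 3.42, -1.3], [0, 3.42, -2], [0, 3.42, -2.6], [0, 3.42, -3.1], [0, 3.42, -3.3], [0, 3.42, -3.3]]' --delta_rot '[[0, 0, 0.06], [0, 0, 0.06], [0, 0, 0.06], [0, 0, 0.06], [0, 0, 0.06], [0, 0, 0.06], [0, 0, 0.06], [0, 0, 0.06], [0, 0, 0.06], [0, 0, 0.06], [0, 0, 0.06], [0, 0, 0.06]]' --claw '[40, 40, 40, 40, 40, 40, 40, 40, 40, 40, 40, 40]'

```text
t: 7.8
ee_pos: [0.5112, -0.191, 0.1831]
tool_rot: [-2.167, -2.272, 0.001]
wrist_force: [-0.6, 0.1, -2.6]
gripper_width: 0.578
grip_force: 62.9
```

drive_tool --slide '[[0, 0, 0], [0, 0, 0]]' --delta_rot '[[0, 0, 0], [0, 0, 0]]' --claw '[40, 40]'

```text
t: 8.0
ee_pos: [0.5122, -0.1918, 0.1851]
tool_rot: [2.167, 2.272, 0.001]
wrist_force: [0.4, 0.6, -2.4]
gripper_width: 0.574
grip_force: 62.9
```

```bash
python3 - <<'E'
from h import *
s=readout.get_state();Rm=R.from_rotvec(s["tool_rot"]).as_matrix();print(s["ee_pos"],np.degrees(np.arctan2(Rm[1,1],Rm[0,1])),s["wrist_force"])
t=cap("top");g=cap("scene");pickle.dump((t,g),open("tg.pkl","wb"))
a=cv2.resize(t["im"][150:260,320:440],(400,367),interpolation=cv2.INTER_CUBIC);b=cv2.resize(g["im"][110:230,200:320],(367,367),interpolation=cv2.INTER_CUBIC)
cv2.imwrite("pics/c.png",np.hstack([a,b]))
E
```

```text
[ 0.51221629 -0.19177383  0.18514175] 2.699641662350324 [ 0.41846789  0.6288529  -2.40388128]
```

View pics/c.png

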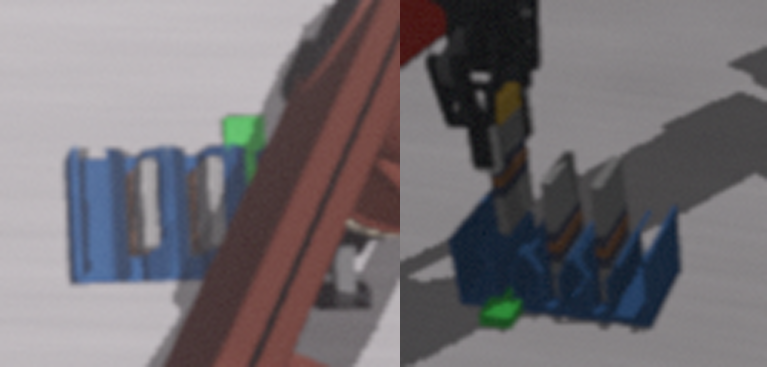

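The scene crop shows the coupon above the green slot (left), with both neighbours standing. I continue down slowly.

drive_tool --slide '[[0, 0.03, -0.2], [0, 0.03, -0.4], [0, 0.03, -0.6], [0, 0.03, -0.8], [0, 0.03, -1.0], [0, 0.03, -1.2], [0, 0.03, -1.3], [0, 0.03, -1.4], [0, 0.03, -1.5], [0, 0.03, -1.5]]' --delta_rot '[[0, 0, 0], [0, 0, 0], [0, 0, 0], [0, 0, 0], [0, 0, 0], [0, 0, 0], [0, 0, 0], [0, 0, 0], [0, 0, 0], [0, 0, 0]]' --claw '[40, 40, 40, 40, 40, 40, 40, 40, 40, 40]'

```text
t: 9.1
ee_pos: [0.5114, -0.1904, 0.1385]
tool_rot: [-2.168, -2.273, 0.0]
wrist_force: [-0.3, -0.3, -2.2]
gripper_width: 0.573
grip_force: 62.9
```

drive_tool --slide '[[0, 0, -0.05], [0, 0, -0.1], [0, 0, -0.1]]' --delta_rot '[[0, 0, 0], [0, 0, 0], [0, 0, 0]]' --claw '[40, 40, 40]'

```text
t: 9.4
ee_pos: [0.5115, -0.1904, 0.1358]
tool_rot: [-2.168, -2.273, 0.0]
wrist_force: [-1.2, 0.0, -2.9]
gripper_width: 0.58
grip_force: 62.9
```

No side force, so it is in the slot, with about 1–2 mm left to the floor.

drive_tool --slide '[[0, 0, -0.03], [0, 0, -0.05], [0, 0, -0.05], [0, 0, -0.05]]' --delta_rot '[[0, 0, 0], [0, 0, 0], [0, 0, 0], [0, 0, 0]]' --claw '[40, 40, 40, 40]'

```text
t: 9.8
ee_pos: [0.5115, -0.1905, 0.1344]
tool_rot: [-2.168, -2.273, 0.0]
wrist_force: [-0.5, -0.4, -2.1]
gripper_width: 0.575
grip_force: 62.9
```

drive_tool --slide '[[0, 0, -0.02], [0, 0, -0.03], [0, 0, -0.03], [0, 0, -0.03]]' --delta_rot '[[0, 0, 0], [0, 0, 0], [0, 0, 0], [0, 0, 0]]' --claw '[40, 40, 40, 40]'

```text
t: 10.2
ee_pos: [0.5115, -0.1905, 0.1335]
tool_rot: [-2.168, -2.273, -0.0]
wrist_force: [-0.4, 0.2, -2.8]
gripper_width: 0.577
grip_force: 62.9
```

drive_tool --slide '[[0, 0, -0.03], [0, 0, -0.06], [0, 0, -0.06], [0, 0, -0.06]]' --delta_rot '[[0, 0, 0], [0, 0, 0], [0, 0, 0], [0, 0, 0]]' --claw '[40, 40, 40, 40]'

```text
t: 10.6
ee_pos: [0.5117, -0.1907, 0.1328]
tool_rot: [2.168, 2.273, -0.0]
wrist_force: [-3.9, 2.5, 5.9]
gripper_width: 0.575
grip_force: 63.8
```

drive_tool --slide '[[0, 0, -0.03], [0, 0, -0.05], [0, 0, -0.05], [0, 0, -0.05]]' --delta_rot '[[0, 0, 0], [0, 0, 0], [0, 0, 0], [0, 0, 0]]' --claw '[40, 40, 40, 40]'

```text
t: 11.0
ee_pos: [0.5118, -0.1908, 0.1327]
tool_rot: [2.168, 2.273, -0.001]
wrist_force: [-8.4, 2.9, 16.3]
gripper_width: 0.578
grip_force: 64.9
```

Floor contact at TCP z 0.1328. I ease off the pressure, open, then look at the state.

drive_tool --slide '[[0, 0, 0.05], [0, 0, 0.05], [0, 0, 0.05], [0, 0, 0.05], [0, 0, 0.05], [0, 0, 0.05], [0, 0, 0.05], [0, 0, 0.05], [0, 0, 0.05], [0, 0, 0.05]]' --delta_rot '[[0, 0, 0], [0, 0, 0], [0, 0, 0], [0, 0, 0], [0, 0, 0], [0, 0, 0], [0, 0, 0], [0, 0, 0], [0, 0, 0], [0, 0, 0]]' --claw '[40, 40, 55, 60, 70, 80, 85, 85, 85, 85]'

```text
t: 12.0
ee_pos: [0.5115, -0.1905, 0.1317]
tool_rot: [2.168, 2.273, 0.0]
wrist_force: [-0.2, 0.6, -0.0]
gripper_width: 0.994
grip_force: 0.0
```

drive_tool --slide '[[0, 0, 0.4], [0, 0, 1], [0, 0, 2], [0, 0, 3], [0, 0, 4], [0, 0, 5], [0, -1.5, 5.5], [0, -2.5, 5.5], [0, -3.4, 5.5], [0, -3.4, 5.5], [0, -3.4, 5.5]]' --delta_rot '[[0, 0, 0], [0, 0, 0], [0, 0, 0], [0, 0, 0], [0, 0, 0], [0, 0, 0], [0, 0, 0], [0, 0, 0], [0, 0, 0], [0, 0, 0], [0, 0, 0]]' --claw '[85, 85, 85, 85, 85, 85, 85, 85, 85, 85, 85]'

```text
t: 13.1
ee_pos: [0.5113, -0.2927, 0.2972]
tool_rot: [-2.17, -2.272, -0.001]
wrist_force: [-0.9, -0.2, -0.0]
gripper_width: 0.996
grip_force: 0.0
```

```bash
python3 - <<'E'
from h import *
w=cap("wrist");g=cap("scene");pickle.dump(w,open("w4.pkl","wb"))
a=cv2.resize(w["im"][:200,200:460],(416,320));b=cv2.resize(g["im"][130:230,200:320],(384,320),interpolation=cv2.INTER_CUBIC)
cv2.imwrite("pics/d.png",np.hstack([a,b]))
m=cv2.inRange(cv2.cvtColor(w["im"],cv2.COLOR_BGR2HSV),(15,100,70),(35,255,255))[:200]
r=cv2.minAreaRect(cv2.findNonZero(m));print(r,onz(w,cv2.boxPoints(r),.108).round(4).tolist())
E
```

```text
((457.2564697265625, 148.5923309326172), (371.77294921875, 65.61688232421875), 25.240530014038086) [[0.4677, -0.2126, 0.108], [0.4901, -0.1667, 0.108], [0.8017, -0.2843, 0.108], [0.7955, -0.3448, 0.108]]
```

View pics/d.png

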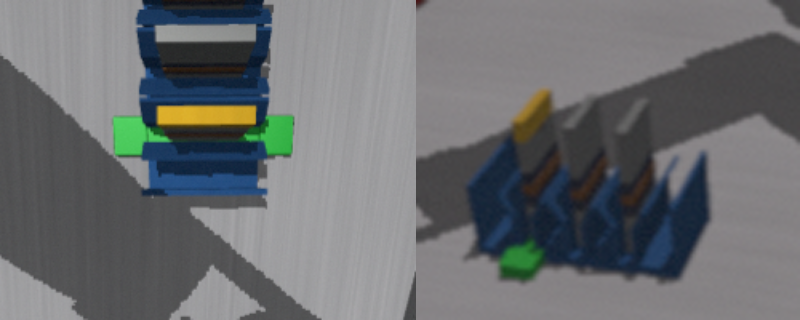

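The coupon stands upright in the green-tagged slot, within the rack ends and level with its neighbours. Both neighbours are standing and the robot is clear.

```bash
python3 -c "
from workcell import bot
print(bot.job_done())"
```

```text
the job is handed in; nothing more can be done
None
```

The yellow-topped coupon was lowered to the floor of the green-tagged rack slot and released upright, both neighbours still standing, and the job was handed in at about 13 s on the robot's clock.

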